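# Refit a filter and hold the access cover shut

### The arm

A 7-joint arm with a two-finger parallel gripper is mounted at the origin on the work surface; the furniture and walls round the work are solid. World frame = base frame: x ahead of the robot, y to its left, z up, the work surface at z = 0. Lengths are in m, angles in rad, forces in N, time in s.
With the tool pointing down it reaches from about 0.4 to 0.85 m from the base axis. Payload 4.5 kg.
Tool frame: the origin (TCP) lies at the centre of the arm's flange, where the gripper is bolted on; the fingertips stand r.tcp_to_tips ahead of it and the grasp point (between the pads) lies 147 mm ahead of it (r.tcp_to_tips is the distance from the TCP to the fingertips, in m); x points along the fingers, y is the direction in which the jaws open and shut, and the axes are right-handed (so a half turn about x gives the same grasp; the last joint's range is limited). The gripper opens to 88 mm and grips with 3 to 60 N. Pads are 18 mm wide; open, the fingers measure 123 mm over their backs; the gripper's body (75 mm by 187 mm) begins 45 mm behind the grasp point.
Start: joints at [-1.18, 0.689, -0.195, 1.565, 0.157, 0.902, -0.215], TCP at [0.218, 0.586, 0.405] pointing down, gripper open.
Joint ranges: [-3.01, 3.01], [-0.46, 2.08], [-1.47, 1.51], [0.13, 2.56], [-1, 4.14], [0.04, 2.09], [-2.66, 2.66]. Speed limits (rad/s): [2.57, 2.57, 3.14, 3.14, 3.14, 3.14, 3.14].

### API

Orientations are given as a unit quaternion [x, y, z, w].
In Python, from plant import r, eyes gives the robot as it stands.
- The arm moves only by the tool carry_out, never from a script. Its argument "targets" is text: rows parted by semicolons, each of 5 numbers parted by spaces: the opening, from 0 (shut) to 1 (fully open), then the shift along the tool's x, y, z in mm, then the turn about the tool's x in rad. A call has 1 to 20 rows; each row shifts and turns the commanded pose from where the row before left it, along the tool's axes as they then stand; what a row does not reach is not made up. A row lasts 1/12 s, in which the tool goes at most 41.7 mm and 7.16 degrees, less where a joint would pass 70% of its speed; a pose out of reach is approached as far as the arm can. A call is refused whole if a number of a shift passes 41.7 or a number of a turn 0.125, either way. A call with a gripper value outside its range is refused whole. The fingers move at their own pace and stop on an object; "force" is the grip in N (left out, the last holds). Time passes only in rows, so rows that do not move let the fingers close. It gives the time, the measured TCP pose, the force and the opening at its end, in the units of the state.
- r.get_state(): the state, without advancing time (a new reading comes with each control period).
- eyes.snapshot(name): name is "scene" or "top" or "wrist"; returns (picture, depth): 384x512x3 uint8, blue, green, red; 384x512 float32, m along the optical axis (not along the pixel's ray), 0 where there is no reading.
- eyes.camera_params(name): a dict with "intrinsics" (3x3 intrinsics, pixels), "rvec" (rotation vector, rad) and "tvec" (3), from world to camera coordinates, as OpenCV has them; the wrist camera has in their place "T_tool_cam" (4x4, takes a point from camera to tool coordinates, whose origin is the TCP and whose axes are the tool frame's). Camera axes: x right, y down, z forward; pixel columns grow to the right and rows downward; lengths in m; the calibration is good to about 2 mm. A picture is of the moment at which its call begins: read the wrist's pose just before it. camera_params takes no time and is no camera call.
- r.finish_job(): hands the job in, once; it reports no verdict.
The state is a dict: "clock": time; "q": joint angles; "qd": joint speeds; "joint_torque": joint torques, N m; "tool_pos": TCP position; "eef_rot": TCP orientation; "contact_force": force on the tool from outside, world axes, zero at the start; "moment": the same for the moment, N m; "opening": opening from 0.0 (shut) to 1.0 (fully open).
Only numpy, scipy, OpenCV 4.12 (cv2) and the standard library are available. Lean on these libraries where they do the work, as an engineer would, in place of code of your own. Each camera call takes 0.05 s, during which the arm holds its last target.

### The job

Gently set the filter insert, pleated side up, on the floor of the filter unit's open tray, and push the tray fully shut. Then turn the quarter-turn fastener on the cover clockwise until its red slot line is in line with the two red marks on the cover, and only after that press the cover down fully home against the frame; finish while still holding it pressed, with the fastener still in line. Do not shift the tape roll, the washer jar or the hose coupler.

Things in the scene. Friction and masses are not known exactly. Their poses are not given: they have to be found in the camera images.
- filter_unit: Fixed blue metal filter housing, 150 x 150 mm in plan, its rim (the frame) 85 mm above the table. Origin: centre of its underside, on the table. Its -x axis points out of the front, where the tray comes out, roughly towards the robot; +y is the side with a short black hose stub (30 mm long); z up.
- filter_center (a point): Centre of the loose filter insert: black block 70 mm long (own x), 46 mm wide (own y), 45 mm tall, yellow pleats on top (own z), about 120 g; stands on the table at first, so this point is 22.5 mm above its underside. Grip it across the 46 mm width.
- filter: The same loose filter insert; origin at the centre of its underside, axes as above.
- tray_floor (a point): Centre of the tray's inner floor (top surface of the floor, 14 mm above the table); axes as the filter unit's. Clear inside: 102 mm along x, 116 mm along y; side and rear walls rise 20 mm above this floor and are 4 mm thick, the front plate rises 59 mm above it. Moves with the tray.
- tray_front (a point): Middle of the outer face of the black 8 mm thick, 80 mm wide pull rib on the white front plate of the tray (148 mm wide, from 9 to 73 mm above the table); 50 mm above the table. Push here, along the unit's +x, to shut the tray; 69 mm in front of tray_floor.
- tray (a joint): How far the tray is out, m: 0 fully shut (front plate against the housing), 0.12 fully out. Stays where left; takes about 2 to 4 N to push.
- cover_top (a point): Centre of the upper face of the white square access cover (148 x 148 x 8 mm) on top of the unit, under the fastener. 101 mm above the table while the springs hold the cover up, 93 mm when it is pressed home. Axes as the unit's; the two red marks lie on its x axis, in front of and behind the fastener.
- cover (a joint): How far the cover is pressed down, m: 0 raised on its springs (8 mm gap to the frame), 0.008 fully home on the frame. It only moves straight down and springs back up when let go; about 4 N to start, 10 N to hold home.
- fastener_grip (a point): Grip point of the fastener on its turning axis, 18 mm above the cover's upper face: a black wing 44 mm long (own x), 12 mm thick (own y), its top 11 mm above this point, standing on a steel disc of 48 mm diameter whose top is 13 mm below this point. A red slot line runs along the top of the wing (own x). Turns about the vertical; moves down with the cover.
- fastener (a joint): Angle of the fastener, rad, growing clockwise seen from above: 0 when the wing lies across the unit (along its y), 1.571 when the wing and its slot line lie along the unit's x, in line with the red marks; end stop at 1.9. Stays where left; about 0.06 N m to turn.
- tape_roll: Loose roll of masking tape lying flat, 98 x 100 x 24 mm; origin at the centre of its underside. Leave alone.
- washer_jar: Loose clear jar with black lid, 62 mm across, 84 mm tall; origin at the centre of its underside. Leave alone.
- coupler: Loose grey metal hose coupler, 24 x 73 x 23 mm, lying; origin at the centre of its underside. Leave alone.

How it is judged:
By the outcome, as a careful person would: the job done as asked, in the order asked, and still so for the second after the job is handed in, while the arm keeps its last pose, push and grip.
It also fails if it takes over 58 s, if anything falls off the work surface, if the arm or the gripper's body presses on something with over 40 N, if the wrist force passes 120 N, or if a joint passes its speed limit or range.

## Working session

There is one attempt and no reset: what is moved stays moved. The work goes in short steps, Python scripts to look and compute and a tool call to move; the robot and the scene stay as the last step left them, time stands still between calls to the robot, and variables do not carry over. Pictures are saved under pics/ and viewed, and the job is handed in when it is done.

Besides the shell and the picture viewer there is one more tool, called after "Request:" as name(argument=value, ...) on one line, values as JSON. carry_out: Moves the arm, as the interface text tells. Its arguments: {"type":"object","properties":{"targets":{"type":"string"},"force":{"type":"number"}},"required":["targets"]}

```bash
ls; mkdir -p pics
python3 - <<'E'
from plant import r, eyes
import cv2,numpy as np
s=r.get_state()
for k,v in s.items(): print(k,np.round(v,4))
print(r.tcp_to_tips)
for n in ["scene","top","wrist"]:
    im,d=eyes.snapshot(n); cv2.imwrite(f"pics/{n}0.png",im); np.save(f"pics/{n}0.npy",d)
    print(n,eyes.camera_params(n))
E
```

```text
pics
clock 0.0
q [-1.1802  0.69   -0.1945  1.5663  0.1573  0.9025 -0.2151]
qd [-0.0021 -0.0011  0.0002  0.001   0.0017 -0.003   0.0013]
joint_torque [ 1.00000e-04 -5.27576e+01 -1.26650e+00 -1.53424e+01 -5.25000e-02
  6.30000e-03  2.00000e-04]
tool_pos [0.2182 0.5853 0.4039]
eef_rot [ 0.1248  0.696  -0.1261  0.6958]
contact_force [ 0.139  -0.6782 -0.6856]
moment [0.0025 0.0027 0.053 ]
opening 0.9983
0.166
scene {'intrinsics': array([[493.42951629,   0.        , 263.58619054],
       [  0.        , 493.42951629, 185.56935981],
       [  0.        ,   0.        ,   1.        ]]), 'rvec': array([ 1.95900392, -1.13797994,  0.5800385 ]), 'tvec': array([-0.34122236,  0.33961383,  0.94803855])}
top {'intrinsics': array([[431.6448831 ,   0.        , 259.11727428],
       [  0.        , 431.6448831 , 190.82228766],
       [  0.        ,   0.        ,   1.        ]]), 'rvec': array([ 2.20359569, -2.00251412,  0.2105195 ]), 'tvec': array([-0.10576327,  0.56960171,  1.0442629 ])}
wrist {'intrinsics': array([[339.22564258,   0.        , 252.91413564],
       [  0.        , 339.22564258, 184.8607395 ],
       [  0.        ,   0.        ,   1.        ]]), 'T_tool_cam': array([[-5.39445392e-04, -3.05199556e-01,  9.52288265e-01,
         1.90971336e-02],
       [ 9.99999854e-01, -1.95731055e-04,  5.03742721e-04,
         6.75420518e-04],
       [ 3.26503323e-05,  9.52288398e-01,  3.05199617e-01,
        -7.84267686e-02],
       [ 0.00000000e+00,  0.00000000e+00,  0.00000000e+00,
         1.00000000e+00]])}
```

View pics/scene0.png

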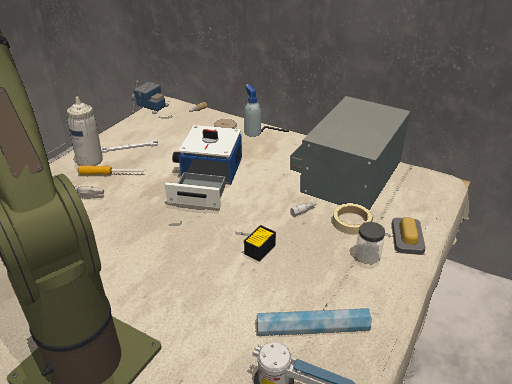

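View pics/top0.png

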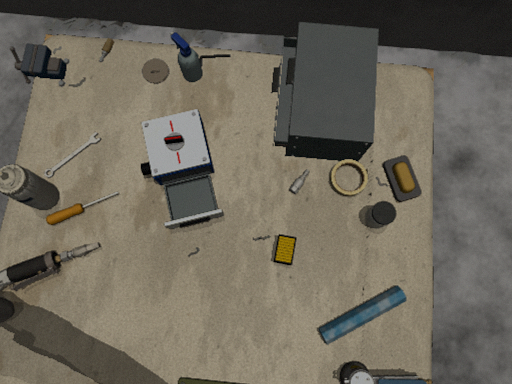

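View pics/wrist0.png

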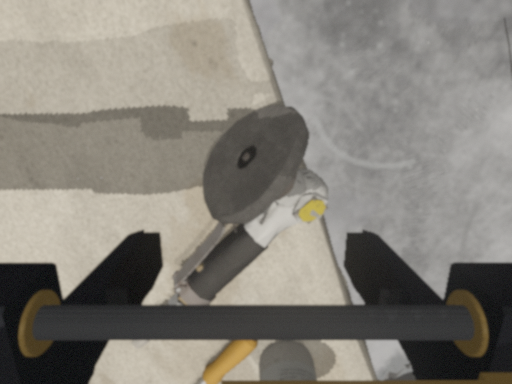

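```bash
cat > h.py <<'E'
import cv2,numpy as np
from scipy.spatial.transform import Rotation as R
from plant import r,eyes
def cam(n,s=None):
    p=eyes.camera_params(n);K=p["intrinsics"]
    if n=="wrist":
        T=np.eye(4);T[:3,:3]=R.from_quat(s["eef_rot"]).as_matrix();T[:3,3]=s["tool_pos"]
        W=T@p["T_tool_cam"]
        return K,W[:3,:3],W[:3,3]
    Rm=cv2.Rodrigues(p["rvec"])[0]
    return K,Rm.T,-Rm.T@p["tvec"]
def at_z(n,u,v,z,s=None):
    K,Rw,t=cam(n,s)
    d=Rw@np.linalg.inv(K)@[u,v,1.]
    return t+d*(z-t[2])/d[2]
def at_d(n,u,v,dep,s=None):
    K,Rw,t=cam(n,s)
    return t+Rw@(np.linalg.inv(K)@[u,v,1.]*dep)
def proj(n,P,s=None):
    K,Rw,t=cam(n,s)
    c=(np.atleast_2d(P)-t)@Rw; c=c@K.T
    return c[:,:2]/c[:,2:]
def crop(im,u0,v0,u1,v1,f,name):
    cv2.imwrite(name,cv2.resize(im[v0:v1,u0:u1],None,fx=f,fy=f,interpolation=cv2.INTER_CUBIC))
E
python3 - <<'E'
from h import *
im=cv2.imread("pics/top0.png")
crop(im,135,100,235,230,4.6,"pics/top0_unit.png")
crop(im,260,220,310,280,10,"pics/top0_filt.png")
for n in["top","scene"]: print(n,cam(n)[2])
print(R.from_quat(r.get_state()["eef_rot"]).as_matrix().round(3))
E
```

```text
top [ 0.3472429  -0.0742279   1.14018839]
scene [-0.32294169 -0.57440167  0.83445714]
[[-0.     0.349  0.937]
 [-0.001  0.937 -0.349]
 [-1.    -0.001  0.   ]]
```

View pics/top0_unit.png

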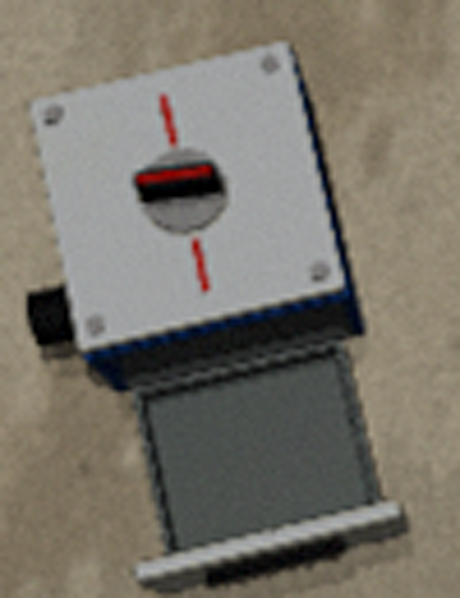

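View pics/top0_filt.png

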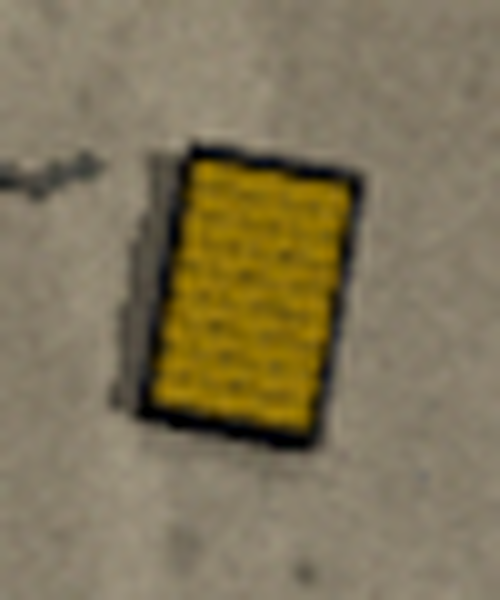

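Run:
```python
from h import *
f=lambda u,v,z: at_z("top",u,v,z)
C=[f(135+u/4.6-.4,100+v/4.6-.4,.101) for u,v in[(32,102),(288,43),(352,290),(85,350)]]
C=np.array(C);print("cover",C.round(4),C.mean(0)); print([np.linalg.norm(C[i]-C[i-1]).round(4) for i in range(4)])
d1=C[0]+C[1]-C[2]-C[3];d2=C[0]+C[3]-C[1]-C[2]
print("yaw",np.arctan2(d1[1],d1[0]),np.arctan2(-d2[0],d2[1]))
m=[f(135+u/4.6-.4,100+v/4.6-.4,.101)for u,v in[(164,97),(206,290)]];m=np.array(m);d=m[0]-m[1];print("marks",m,np.arctan2(d[1],d[0]),m.mean(0))
w=[f(135+u/4.6-.4,100+v/4.6-.4,.130)for u,v in[(137,181),(213,171)]];w=np.array(w);d=w[0]-w[1];print("slot",w,np.linalg.norm(d),np.arctan2(-d[0],d[1]),w.mean(0))
t=[f(135+u/4.6-.4,100+v/4.6-.4,.073)for u,v in[(138,570),(403,504)]];t=np.array(t);d=t[0]-t[1];print("front top outer-ish edge",t,np.linalg.norm(d),np.arctan2(-d[0],d[1]),t.mean(0))
F=np.array([f(260+u/10-.45,220+v/10-.45,.045) for u,v in[(190,147),(362,175),(318,447),(140,412)]])
print("filt",F.round(4),F.mean(0),[np.linalg.norm(F[i]-F[i-1]).round(4) for i in range(4)])
d1=F[0]+F[1]-F[2]-F[3];d2=F[0]+F[3]-F[1]-F[2]
print("yaw",np.arctan2(d1[1],d1[0]),np.arctan2(-d2[0],d2[1]))
D=np.load("pics/top0.npy")
for n,u,v in[("filt",285,249),("cover",190,120),("cover",160,160),("floor",190,205),("jar",381,214),("tbl",240,280),("tape",337,168)]:
  print(n,at_d("top",u,v,D[v,u]).round(4))
```

```text
cover [[0.7191 0.2638 0.101 ]
 [0.7672 0.1269 0.101 ]
 [0.6286 0.0744 0.101 ]
 [0.5816 0.2138 0.101 ]] [0.67410922 0.16969624 0.101     ]
[np.float64(0.1463), np.float64(0.1451), np.float64(0.1482), np.float64(0.1471)]
yaw 0.35565519357136066 0.3315944428604879
marks [[0.72895002 0.19134063 0.101     ]
 [0.62107037 0.15327281 0.101     ]] 0.33923205506932785 [0.67501019 0.17230672 0.101     ]
slot [[0.66980324 0.19171102 0.13      ]
 [0.67923224 0.15203937 0.13      ]] 0.04077677803542431 0.2333466090857394 [0.67451774 0.17187519 0.13      ]
front top outer-ish edge [[0.46913962 0.17498207 0.073     ]
 [0.51876522 0.036355   0.073     ]] 0.14724186365266823 0.3437654482357928 [0.49395242 0.10566853 0.073     ]
filt [[ 0.4727 -0.1105  0.045 ]
 [ 0.4698 -0.1546  0.045 ]
 [ 0.4009 -0.1489  0.045 ]
 [ 0.4053 -0.1038  0.045 ]] [ 0.43718519 -0.12943554  0.045     ] [np.float64(0.0678), np.float64(0.0441), np.float64(0.0692), np.float64(0.0453)]
yaw -0.09076193452197459 -0.0816359646119372
filt [ 0.4375 -0.1301  0.0418]
cover [0.7361 0.1417 0.0996]
cover [0.6231 0.2023 0.1015]
floor [0.5316 0.1292 0.0115]
jar [ 0.5424 -0.3571  0.0839]
tbl [ 0.3503 -0.0229 -0.0006]
tape [ 0.6675 -0.2519  0.0214]
```

Request:
carry_out(targets="1 0 0 0 -0.117;1 0 0 0 -0.117;1 0 0 0 -0.117;1 0 0 0 -0.117;1 0 0 0 -0.117;1 0 0 0 -0.117;1 0 0 0 0")

```text
clock: 0.73
tool_pos: [0.2186, 0.5854, 0.4043]
eef_rot: [-0.123, 0.697, 0.122, 0.696]
contact_force: [0.8, -0.5, 0.2]
opening: 1.0
```

Request:
carry_out(targets="1 0 -17 5 0;1 0 -34 9 0;1 0 -34 9 0;1 0 -34 9 0;1 0 -34 9 0;1 0 -34 9 0;1 0 -34 9 0;1 0 -34 9 0;1 0 -34 9 0;1 0 -34 9 0;1 0 -34 9 0;1 0 -34 9 0;1 0 -34 9 0;1 0 -34 9 0;1 0 -34 9 0;1 0 -34 9 0;1 0 -17 9 0;1 0 0 0 0;1 0 0 0 0")

```text
clock: 2.32
tool_pos: [0.5429, 0.1233, 0.4044]
eef_rot: [-0.12, 0.697, 0.12, 0.697]
contact_force: [-0.8, 1.1, 0.4]
opening: 0.999
```

Run:
```python
from h import *
s=r.get_state()
im,d=eyes.snapshot("wrist"); cv2.imwrite("pics/w1.png",im); np.save("pics/w1.npy",d)
import pickle;pickle.dump(s,open("pics/w1.s","wb"))
print(s["clock"],s["tool_pos"],R.from_quat(s["eef_rot"]).as_matrix().round(3),np.round(s["contact_force"],2))
```

```text
2.3167 [0.54294579 0.1233059  0.40438677] [[-0.    -0.333  0.943]
 [ 0.     0.943  0.333]
 [-1.     0.    -0.   ]] [-0.8   1.13  0.36]
```

View pics/w1.png

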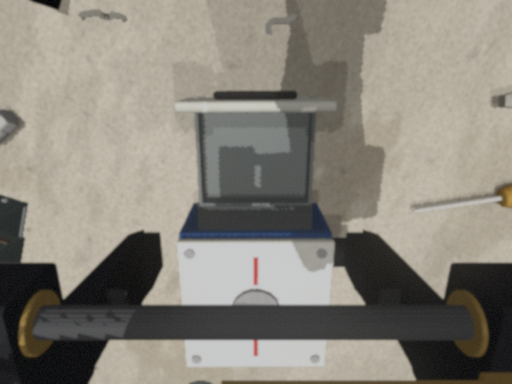

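Run:
```python
from h import *
im=cv2.imread("pics/w1.png")
crop(im,165,80,345,300,2.7,"pics/w1c.png")
```

```text
(no output)
```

View pics/w1c.png

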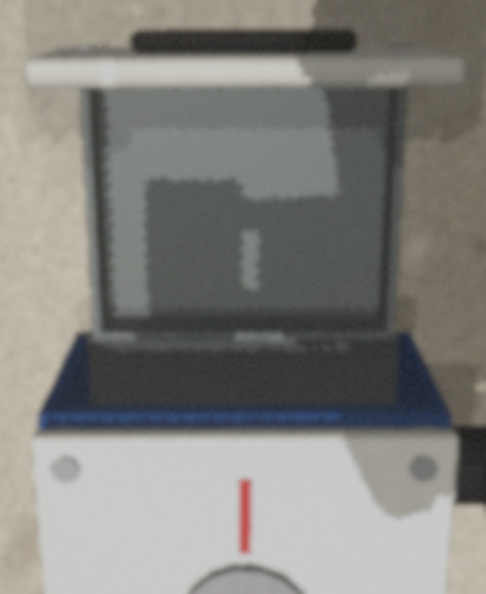

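Run:
```python
from h import *
import pickle
s=pickle.load(open("pics/w1.s","rb"))
f=lambda u,v,z: at_z("wrist",165+u/2.7-.3,80+v/2.7-.3,z,s)
c0=np.array([.6746,.1713,0]);y=.343
def loc(p): 
    d=p-c0; return np.array([d[0]*np.cos(y)+d[1]*np.sin(y),-d[0]*np.sin(y)+d[1]*np.cos(y),p[2]]).round(4)
for n,u,v,z in[("plate out L",27,59,.073),("plate out R",463,58,.073),("plate in L",29,86,.073),("plate in R",463,84,.073),("rib L",133,32,.058),("rib R",355,31,.058),("cov L",35,434,.101),("cov R",457,429,.101),("mark a",244,480,.101),("mark b",246,550,.101),("hous L",42,412,.085),("hous R",450,410,.085),("floor",150,320,.014),("rwall L",92,335,.034),("rwall R",398,332,.034),]:
  p=f(u,v,z);print(n,p.round(4),loc(p))
a=f(35,434,.101);b=f(457,429,.101);print(np.linalg.norm(a-b),np.arctan2(-(b-a)[0],(b-a)[1]))
a=f(27,59,.073);b=f(463,58,.073);print(np.linalg.norm(a-b),np.arctan2(-(b-a)[0],(b-a)[1]))
D=np.load("pics/w1.npy")
for u,v in[(256,100),(255,96),(255,93),(255,105),(255,110),(200,250),(256,185),(255,170),(255,150)]:
  p=at_d("wrist",u,v,D[v,u],s);print(u,v,p.round(4),loc(p))
```

```text
plate out L [0.513  0.0386 0.073 ] [-0.1968 -0.0706  0.073 ]
plate out R [0.4644 0.1749 0.073 ] [-0.1967  0.0741  0.073 ]
plate in L [0.5213 0.0416 0.073 ] [-0.188  -0.0706  0.073 ]
plate in R [0.4722 0.1784 0.073 ] [-0.1882  0.0747  0.073 ]
rib L [0.4941 0.0678 0.058 ] [-0.2048 -0.0367  0.058 ]
rib R [0.4683 0.1399 0.058 ] [-0.2048  0.0398  0.058 ]
cov L [0.6295 0.08   0.101 ] [-0.0732 -0.0708  0.101 ]
cov R [0.5794 0.2161 0.101 ] [-0.0746  0.0743  0.101 ]
mark a [0.6223 0.1538 0.101 ] [-0.0551  0.0011  0.101 ]
mark b [0.6488 0.164  0.101 ] [-0.0267  0.0018  0.101 ]
hous L [0.6292 0.079  0.085 ] [-0.0738 -0.0716  0.085 ]
hous R [0.5795 0.2174 0.085 ] [-0.0741  0.0754  0.085 ]
floor [0.6094 0.1068 0.014 ] [-0.0831 -0.0388  0.014 ]
rwall L [0.616  0.0859 0.034 ] [-0.0839 -0.0608  0.034 ]
rwall R [0.573  0.2037 0.034 ] [-0.0848  0.0647  0.034 ]
0.1450651572820227 0.35256659966319115
0.1447074879496803 0.3420858614364775
256 100 [0.4877 0.107  0.0686] [-0.1977  0.0023  0.0686]
255 96 [0.4853 0.1053 0.056 ] [-0.2005  0.0015  0.056 ]
255 93 [0.4827 0.1044 0.0552] [-0.2032  0.0015  0.0552]
255 105 [0.4917 0.1074 0.0746] [-0.1937  0.0013  0.0746]
255 110 [0.4959 0.1089 0.0737] [-0.1892  0.0013  0.0737]
200 250 [0.6313 0.1024 0.1024] [-0.064  -0.0503  0.1024]
256 185 [0.5797 0.1404 0.016 ] [-0.0997  0.0028  0.016 ]
255 170 [0.5637 0.1335 0.0147] [-0.1172  0.0017  0.0147]
255 150 [0.542  0.1257 0.0151] [-0.1402  0.0017  0.0151]
```

Request:
carry_out(targets="1 0 0 0 0.106;1 0 0 0 0.106;1 0 0 0 0.106;1 0 0 0 0.106;1 0 -15 -5 0;1 0 -30 -10 0;1 5 -30 -10 0;1 10 -30 -10 0;1 15 -30 -10 0;1 15 -30 -10 0;1 15 -30 -10 0;1 15 -30 -10 0;1 15 -25 -8 0;1 10 -11 -2 0;1 0 0 0 0;1 0 0 0 0")

```text
clock: 3.7
tool_pos: [0.4374, -0.1278, 0.3048]
eef_rot: [0.028, 0.707, -0.027, 0.706]
contact_force: [0.0, 1.0, 0.7]
opening: 1.004
```

Run:
```python
from h import *
s=r.get_state()
im,d=eyes.snapshot("wrist"); cv2.imwrite("pics/w2.png",im); np.save("pics/w2.npy",d)
import pickle;pickle.dump(s,open("pics/w2.s","wb"))
print(s["clock"],s["tool_pos"],R.from_quat(s["eef_rot"]).as_matrix().round(3),np.round(s["contact_force"],2))
crop(im,150,100,370,240,3.4,"pics/w2c.png")
```

```text
3.7 [ 0.43741389 -0.12781557  0.30478019] [[-0.     0.078  0.997]
 [ 0.001  0.997 -0.078]
 [-1.     0.001 -0.   ]] [0.02 1.02 0.65]
```

View pics/w2c.png

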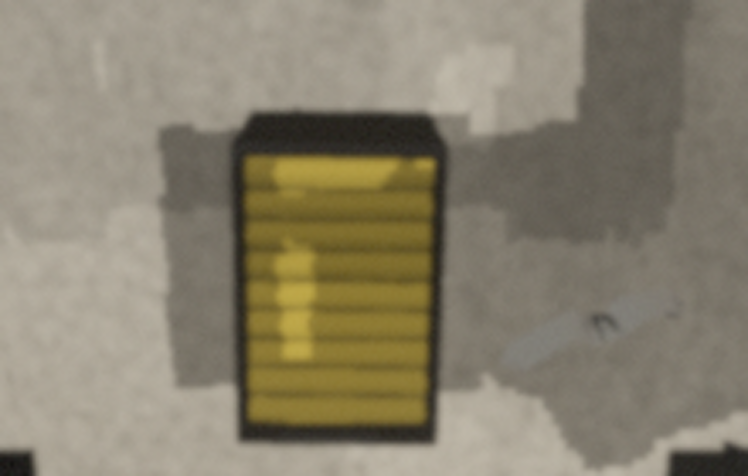

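Run:
```python
from h import *
import pickle
s=pickle.load(open("pics/w2.s","rb"))
f=lambda u,v,z: at_z("wrist",150+u/3.4-.35,100+v/3.4-.35,z,s)
F=np.array([f(u,v,.045) for u,v in[(235,152),(445,152),(435,440),(239,440)]])
print(F.round(4),F.mean(0),[np.linalg.norm(F[i]-F[i-1]).round(4) for i in range(4)])
d=F[2]+F[3]-F[0]-F[1];print("yaw",np.arctan2(d[1],d[0]))
d=F[1]+F[2]-F[0]-F[3];print("yaw",np.arctan2(-d[0],d[1]))
M=R.from_quat(s["eef_rot"]).as_matrix();print("toolframe",M.T@(F.mean(0)-s["tool_pos"]),np.arctan2(M[1,2],M[0,2]))
```

```text
[[ 0.404  -0.1489  0.045 ]
 [ 0.4074 -0.1047  0.045 ]
 [ 0.4738 -0.1105  0.045 ]
 [ 0.4703 -0.1552  0.045 ]] [ 0.43885701 -0.1298138   0.045     ] [np.float64(0.0666), np.float64(0.0443), np.float64(0.0666), np.float64(0.0448)]
yaw -0.09124261397499374
yaw -0.07866181935339142
toolframe [ 0.2597768  -0.00223505  0.00168573] -0.07797577544709211
```

Request:
carry_out(targets="1 10 -2 1 0.006;1 20 0 0 0;1 25 0 0 0;1 25 0 0 0;1 20 0 0 0;1 15 0 0 0;1 10 0 0 0;1 5 0 0 0;1 0 0 0 0;0.3 0 0 0 0;0.3 0 0 0 0;0.3 0 0 0 0;0.3 0 0 0 0;0.3 0 0 0 0;0.3 0 0 0 0;0.3 0 0 0 0", force=15)

```text
clock: 5.08
tool_pos: [0.4393, -0.1317, 0.1814]
eef_rot: [0.03, 0.707, -0.03, 0.706]
contact_force: [-0.2, -0.0, 1.4]
opening: 0.521
```

Request:
carry_out(targets="0.3 -10 0 0 0;0.3 -20 0 0 0;0.3 -25 0 0 0;0.3 -25 0 0 0;0.3 -25 0 0 0;0.3 -15 0 0 0;0.3 0 0 0 -0.107;0.3 0 0 0 -0.107;0.3 0 0 0 -0.107;0.3 0 0 0 -0.107")

```text
clock: 5.92
tool_pos: [0.4392, -0.1322, 0.3013]
eef_rot: [-0.122, 0.698, 0.123, 0.695]
contact_force: [-0.0, 0.2, -1.6]
opening: 0.52
```

Request:
carry_out(targets="0.3 0 10 10 0;0.3 0 20 19 0;0.3 0 25 22 0;0.3 0 25 22 0;0.3 0 25 22 0;0.3 0 25 22 0;0.3 0 25 22 0;0.3 0 22 20 0;0.3 0 20 18 0;0.3 0 10 10 0;0.3 0 0 0 0;0.3 0 0 0 0")

```text
clock: 6.92
tool_pos: [0.5456, 0.1259, 0.3006]
eef_rot: [-0.121, 0.698, 0.121, 0.695]
contact_force: [-0.9, -0.7, -1.9]
opening: 0.522
```

Run:
```python
from h import *
s=r.get_state()
im,d=eyes.snapshot("wrist"); cv2.imwrite("pics/w3.png",im); np.save("pics/w3.npy",d)
import pickle;pickle.dump(s,open("pics/w3.s","wb"))
M=R.from_quat(s["eef_rot"]).as_matrix()
print(s["clock"],s["tool_pos"],M.round(3),np.arctan2(M[1,2],M[0,2]),np.round(s["contact_force"],2))
print("to go",M.T@(np.array([.5462,.1265,.195])-s["tool_pos"]))
```

```text
6.9167 [0.54558422 0.1259399  0.30055581] [[-0.004 -0.337  0.941]
 [-0.001  0.941  0.337]
 [-1.     0.001 -0.004]] 0.34426212618676216 [-0.9  -0.69 -1.93]
to go [0.10555182 0.00025021 0.00121358]
```

View pics/w3.png

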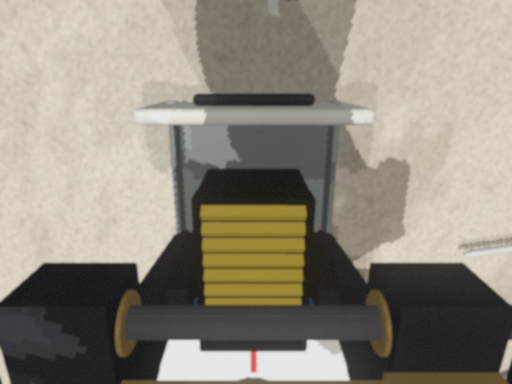

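Request:
carry_out(targets="0.3 8 0 1 0;0.3 14 0 0 0;0.3 14 0 0 0;0.3 14 0 0 0;0.3 14 0 0 0;0.3 14 0 0 0;0.3 12 0 0 0;0.3 6 0 0 0;0.3 2 0 0 0;0.3 0 0 0 0")

```text
clock: 7.8
tool_pos: [0.5466, 0.1259, 0.2027]
eef_rot: [-0.121, 0.698, 0.121, 0.695]
contact_force: [0.8, -0.4, -1.1]
opening: 0.52
```

Bottom should be about 7 mm above the floor; lower slowly and watch the force.

Request:
carry_out(targets="0.3 2 0 0 0;0.3 2 0 0 0;0.3 1 0 0 0;0.3 1 0 0 0;0.3 0 0 0 0")

```text
clock: 8.22
tool_pos: [0.5467, 0.1263, 0.1971]
eef_rot: [-0.121, 0.698, 0.121, 0.696]
contact_force: [-0.5, 0.0, -1.6]
opening: 0.52
```

Request:
carry_out(targets="0.3 1 0 0 0;0.3 0 0 0 0")

```text
clock: 8.38
tool_pos: [0.5467, 0.1263, 0.196]
eef_rot: [-0.121, 0.698, 0.121, 0.696]
contact_force: [1.0, -0.2, -1.4]
opening: 0.52
```

Request:
carry_out(targets="0.3 1 0 0 0;0.3 0 0 0 0")

```text
clock: 8.55
tool_pos: [0.5468, 0.1265, 0.1955]
eef_rot: [-0.121, 0.697, 0.121, 0.696]
contact_force: [0.0, -0.1, 2.6]
opening: 0.519
```

Request:
carry_out(targets="0.3 1 0 0 0;0.3 0 0 0 0")

```text
clock: 8.72
tool_pos: [0.5473, 0.1267, 0.1954]
eef_rot: [-0.121, 0.697, 0.121, 0.697]
contact_force: [-1.0, -0.8, 10.3]
opening: 0.521
```

Request:
carry_out(targets="0.52 -1.5 0 0 0;0.6 0 0 0 0;0.68 0 0 0 0;0.68 0 0 0 0;0.68 0 0 0 0;0.68 -5 0 0 0;0.68 -10 0 0 0;0.68 -15 0 0 0;0.68 -20 0 0 0;0.68 -20 0 0 0;0.68 -20 0 0 0;0.68 -10 0 0 0;0.68 0 0 0 0")

```text
clock: 9.8
tool_pos: [0.5476, 0.1267, 0.2982]
eef_rot: [-0.12, 0.696, 0.121, 0.697]
contact_force: [0.8, 0.0, 0.0]
opening: 0.68
```

```bash
cat > snap.py <<'E'
from h import *
import sys,pickle
k=sys.argv[1];n=sys.argv[2]
s=r.get_state()
im,d=eyes.snapshot(n); cv2.imwrite(f"pics/{k}.png",im); np.save(f"pics/{k}.npy",d)
pickle.dump(s,open(f"pics/{k}.s","wb"))
M=R.from_quat(s["eef_rot"]).as_matrix()
print(s["clock"],s["tool_pos"].round(4) if hasattr(s["tool_pos"],"round") else s["tool_pos"],"yaw",np.arctan2(M[1,2],M[0,2]),"F",np.round(s["contact_force"],2),"op",s["opening"])
E
python3 snap.py w4 wrist
```

```text
9.8 [0.5476 0.1267 0.2982] yaw 0.3430268389791445 F [0.81 0.03 0.02] op 0.6804470703681416
```

View pics/w4.png

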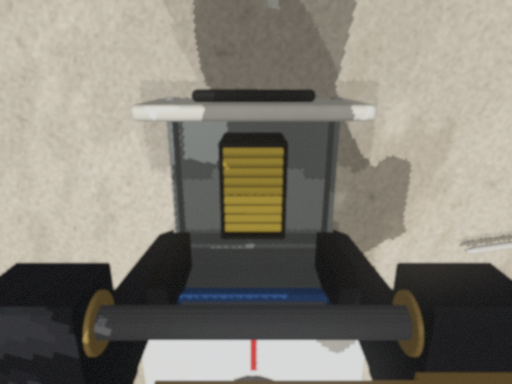

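Request:
carry_out(targets="0 0 0 -10 0;0 0 0 -20 0;0 0 0 -25 0;0 0 0 -25 0;0 0 0 -20 0;0 0 0 -10 0;0 10 0 0 0;0 15 0 0 0;0 15 0 0 0;0 15 0 0 0;0 15 0 0 0;0 10 0 0 0;0 5 0 0 0;0 0 0 0 0;0 0 0 0 0")

```text
clock: 11.1
tool_pos: [0.4427, 0.0893, 0.2101]
eef_rot: [-0.121, 0.698, 0.121, 0.695]
contact_force: [1.0, 0.5, -0.1]
opening: 0.005
```

```bash
python3 snap.py w5 wrist; python3 snap.py s5 scene;python3 - <<'E'
from h import *
crop(cv2.imread("pics/s5.png"),120,90,290,270,3.3,"pics/s5c.png")
E
```

```text
11.1 [0.4427 0.0893 0.2101] yaw 0.3438921218996409 F [ 1.    0.49 -0.14] op 0.005246581179158578
11.15 [0.4429 0.0893 0.2105] yaw 0.34348150750683576 F [-0.13 -0.8  -0.52] op 0.003734852527395425
```

View pics/w5.png

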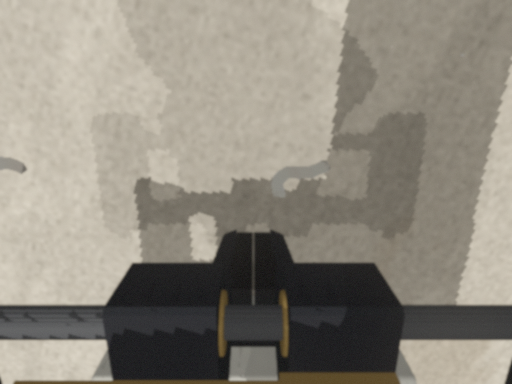

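View pics/s5c.png

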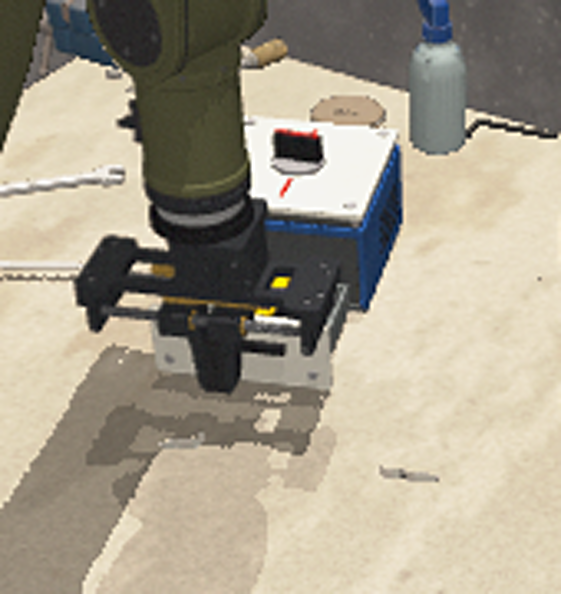

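Request:
carry_out(targets="0 0 0 8 0;0 0 0 12 0;0 0 0 5 0;0 0 0 4 0;0 0 0 6 0;0 0 0 8 0;0 0 0 8 0;0 0 0 8 0;0 0 0 8 0;0 0 0 8 0;0 0 0 8 0;0 0 0 8 0;0 0 0 8 0;0 0 0 8 0;0 0 0 6 0;0 0 0 4 0;0 0 0 2 0;0 0 0 0 0")

```text
clock: 12.7
tool_pos: [0.5558, 0.1298, 0.2105]
eef_rot: [-0.12, 0.697, 0.121, 0.696]
contact_force: [0.8, 0.5, 0.2]
opening: 0.006
```

Request:
carry_out(targets="0 0 0 4 0;0 0 0 5 0;0 0 0 4 0;0 0 0 3 0;0 0 0 2 0")

```text
clock: 13.12
tool_pos: [0.5725, 0.1359, 0.2105]
eef_rot: [-0.12, 0.698, 0.121, 0.696]
contact_force: [-0.9, 0.9, -0.1]
opening: 0.002
```

Request:
carry_out(targets="0 0 0 2 0;0 0 0 2 0;0 0 0 1 0")

```text
clock: 13.37
tool_pos: [0.577, 0.1375, 0.2105]
eef_rot: [-0.12, 0.698, 0.121, 0.696]
contact_force: [-2.1, 0.7, 0.5]
opening: 0.009
```

Request:
carry_out(targets="0 0 0 1 0;0 0 0 1 0")

```text
clock: 13.53
tool_pos: [0.5781, 0.1378, 0.2104]
eef_rot: [-0.121, 0.698, 0.121, 0.695]
contact_force: [-5.2, -1.4, 3.5]
opening: 0.005
```

Request:
carry_out(targets="0 0 0 1 0;0 0 0 0 0")

```text
clock: 13.7
tool_pos: [0.5783, 0.138, 0.2104]
eef_rot: [-0.121, 0.699, 0.121, 0.694]
contact_force: [-6.7, -0.3, 4.9]
opening: 0.004
```

Request:
carry_out(targets="0 0 0 1 0;0 0 0 0 0")

```text
clock: 13.87
tool_pos: [0.5786, 0.1381, 0.2104]
eef_rot: [-0.121, 0.7, 0.121, 0.694]
contact_force: [-9.0, -1.5, 6.3]
opening: 0.007
```

Request:
carry_out(targets="0 0 0 -4 0;0 0 0 -10 0;0 0 0 -20 0;0 0 0 -20 0;0 -10 0 -10 0;0 -20 0 -10 0;0 -30 0 -10 0;0 -30 0 0 0;0 -20 0 0 0;0 -10 0 0 0;0 0 0 0 0")

```text
clock: 14.78
tool_pos: [0.503, 0.1103, 0.3327]
eef_rot: [-0.12, 0.696, 0.121, 0.698]
contact_force: [0.3, 0.3, 0.5]
opening: 0.006
```

```bash
python3 snap.py w6 wrist; python3 snap.py t6 top; python3 -c "
from h import *
print(np.round(r.get_state()['q'],3))
crop(cv2.imread('pics/t6.png'),125,90,245,230,4.2,'pics/t6c.png')"
```

```text
14.7833 [0.503  0.1103 0.3327] yaw 0.34226364069601894 F [0.31 0.32 0.48] op 0.005675625751341294
14.8333 [0.5026 0.1099 0.3312] yaw 0.34225465180230213 F [-0.22 -0.47 -0.87] op 0.00576315649125589
[ 0.095  0.733 -0.665  1.956  0.696  0.698  0.911]
```

View pics/w6.png

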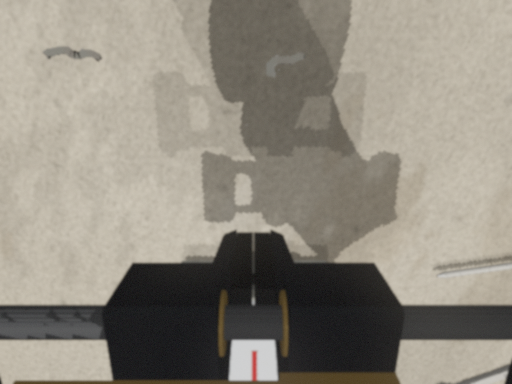

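View pics/t6c.png

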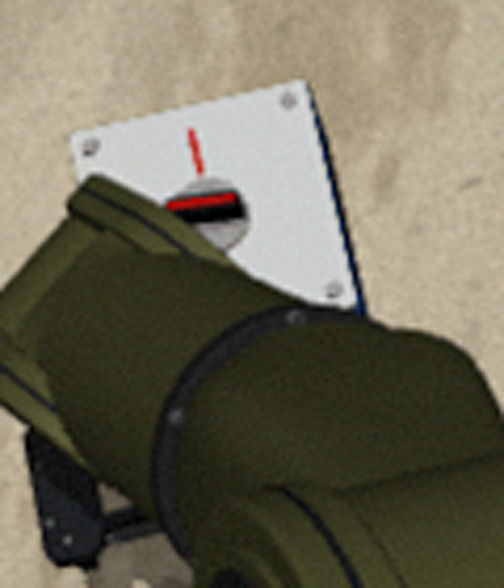

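Request:
carry_out(targets="1 -10 0 5 0;1 -12 0 15 0;1 -12 0 20 0;1 -12 0 20 0;1 -12 0 20 0;1 -12 0 20 0;1 -12 0 20 0;1 -12 0 20 0;1 -12 0 20 0;1 -12 0 20 0;1 0 0 10 0;1 0 0 3 0;1 0 0 0 0;1 0 0 0 0")

```text
clock: 16.05
tool_pos: [0.6834, 0.1749, 0.4461]
eef_rot: [-0.121, 0.699, 0.121, 0.695]
contact_force: [0.2, -0.3, -0.6]
opening: 1.003
```

```bash
python3 snap.py w7 wrist; python3 -c "
from h import *
crop(cv2.imread('pics/w7.png'),160,0,345,250,2.4,'pics/w7c.png')"
```

```text
16.05 [0.6834 0.1749 0.4461] yaw 0.34381157470033885 F [ 0.18 -0.3  -0.63] op 1.0030851363265778
```

View pics/w7c.png

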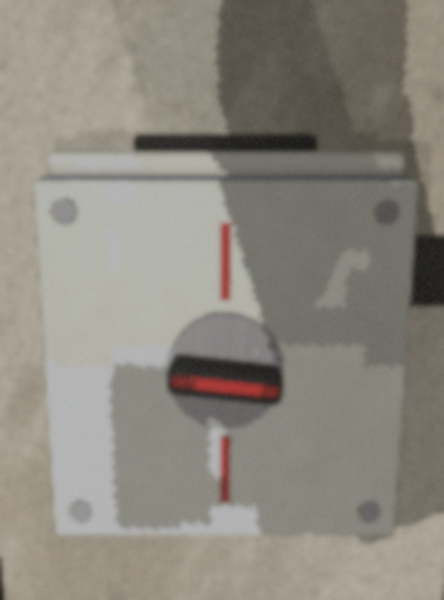

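Run:
```python
from h import *
import pickle
s=pickle.load(open("pics/w7.s","rb"))
f=lambda u,v,z: at_z("wrist",160+u/2.4-.3,0+v/2.4-.3,z,s)
c0=np.array([.6746,.1713,0]);y=.343
def loc(p): 
    d=p-c0; return np.array([d[0]*np.cos(y)+d[1]*np.sin(y),-d[0]*np.sin(y)+d[1]*np.cos(y),p[2]]).round(4)
P={}
for n,u,v,z in[("plate out",130,153,.073),("plate out R",400,153,.073),("rib",200,136,.055),("covFL",36,181,.101),("covFR",417,180,.101),("covBL",57,534,.101),("covBR",394,536,.101),("mark a",225,224,.101),("mark b",224.5,502,.101),("disc L",166,370,.106),("disc R",284,370,.106),("disc front",224,312,.106),("disc back",226,430,.106),("slotL",170,381,.130),("slotR",281,392,.130)]:
  p=f(u,v,z);P[n]=p;print(n,p.round(4),loc(p))
d=P["slotR"]-P["slotL"];print("wing",np.arctan2(-d[0],d[1]),np.linalg.norm(d)," mid",(P["slotR"]+P["slotL"])/2)
d=P["mark b"]-P["mark a"];print("marks",np.arctan2(d[1],d[0]))
C=sum(P[k] for k in("covFL","covFR","covBL","covBR"))/4;print("cover c",C)
M=R.from_quat(s["eef_rot"]).as_matrix();print(M.round(4))
```

```text
plate out [0.6095 0.1079 0.073 ] [-0.0827 -0.0378  0.073 ]
plate out R [0.5721 0.2122 0.073 ] [-0.0827  0.073   0.073 ]
rib [0.5928 0.132  0.055 ] [-0.0902 -0.0095  0.055 ]
covFL [0.6312 0.0804 0.101 ] [-0.0715 -0.071   0.101 ]
covFR [0.5818 0.2172 0.101 ] [-0.0719  0.0744  0.101 ]
covBL [0.7692 0.1288 0.101 ] [ 0.0748 -0.0718  0.101 ]
covBR [0.7206 0.2674 0.101 ] [0.0757 0.075  0.101 ]
mark a [0.6218 0.1537 0.101 ] [-0.0557  0.0012  0.101 ]
mark b [0.7306 0.1924 0.101 ] [0.0598 0.0011 0.101 ]
disc L [0.683  0.1504 0.106 ] [ 0.0009 -0.0225  0.106 ]
disc R [0.667  0.1951 0.106 ] [0.0009 0.025  0.106 ]
disc front [0.6533 0.1645 0.106 ] [-0.0224  0.0008  0.106 ]
disc back [0.6986 0.1816 0.106 ] [0.0261 0.0017 0.106 ]
slotL [0.681 0.153 0.13 ] [-1.00e-04 -1.94e-02  1.30e-01]
slotR [0.671  0.1936 0.13  ] [0.0041 0.0222 0.13  ]
wing 0.24230530539327969 0.041809478580689126  mid [0.67600842 0.17328732 0.13      ]
marks 0.3423882621999179
cover c [0.67570192 0.17345059 0.101     ]
[[-5.800e-03 -3.371e-01  9.415e-01]
 [-1.700e-03  9.415e-01  3.371e-01]
 [-1.000e+00  3.000e-04 -6.000e-03]]
```

Request:
carry_out(targets="1 0 1 -7 -0.06;1 0 0 0 -0.122;1 0 0 0 -0.122;1 0 0 0 -0.122;1 0 0 0 -0.122;1 0 0 0 -0.122;1 0 0 0 -0.122;1 0 0 0 -0.122;1 0 0 0 -0.122;1 0 0 0 -0.122;1 0 0 0 -0.122;1 0 0 0 -0.122;1 0 0 0 -0.067;1 0 0 0 0;1 0 0 0 0")

```text
clock: 17.35
tool_pos: [0.6767, 0.1733, 0.4478]
eef_rot: [-0.555, 0.438, 0.557, 0.436]
contact_force: [0.5, 0.2, 0.0]
opening: 1.002
```

```bash
python3 snap.py w8 wrist; python3 -c "
from h import *
s=r.get_state();M=R.from_quat(s['eef_rot']).as_matrix()
print(np.round(s['q'],3),M.round(4)); print(M.T@(np.array([.6758,.1733,.109])-s['tool_pos']))"
```

```text
17.35 [0.6767 0.1733 0.4478] yaw 1.8103618878508618 F [0.45 0.18 0.04] op 1.0024024694574516
[ 0.116  0.925 -1.055  1.231  0.781  1.401  2.514] [[-3.100e-03 -9.714e-01 -2.373e-01]
 [-5.000e-04 -2.373e-01  9.714e-01]
 [-1.000e+00  3.100e-03  2.000e-04]]
[ 3.38989586e-01 -1.50773530e-04  6.04831857e-05]
```

View pics/w8.png

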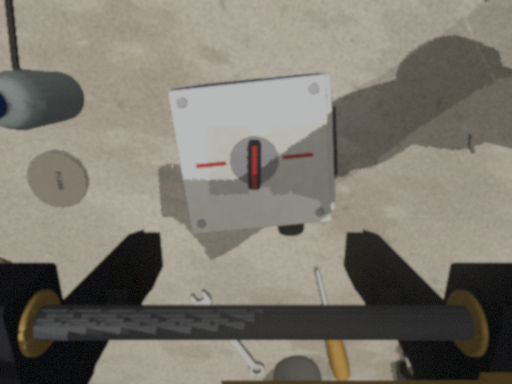

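Request:
carry_out(targets="1 8 0 0 0;1 15 0 0 0;1 18 0 0 0;1 18 0 0 0;1 18 0 0 0;1 13 0 0 0;1 10 0 0 0;1 0 0 0 0;1 0 0 0 0")

```text
clock: 18.15
tool_pos: [0.6767, 0.1737, 0.348]
eef_rot: [-0.556, 0.437, 0.557, 0.436]
contact_force: [0.5, 0.4, -0.3]
opening: 1.003
```

```bash
python3 snap.py w9 wrist; python3 -c "
from h import *
s=r.get_state();M=R.from_quat(s['eef_rot']).as_matrix()
print(np.round(s['q'],3),M.round(4)); print(M.T@(np.array([.6758,.1733,.109])-s['tool_pos']))
crop(cv2.imread('pics/w9.png'),160,60,350,330,2.2,'pics/w9c.png')"
```

```text
18.15 [0.6767 0.1737 0.348 ] yaw 1.8120106981013113 F [ 0.47  0.37 -0.26] op 1.0033816967437492
[ 0.116  1.023 -1.01   1.344  0.868  1.24   2.44 ] [[-0.0019 -0.971  -0.2389]
 [ 0.001  -0.2389  0.971 ]
 [-1.      0.0016  0.0014]]
[ 0.23991032  0.00081373 -0.00077077]
```

View pics/w9c.png

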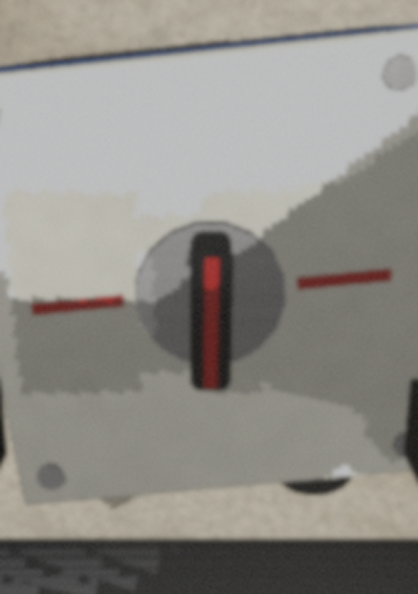

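Run:
```python
from h import *
import pickle
s=pickle.load(open("pics/w9.s","rb"));M=R.from_quat(s['eef_rot']).as_matrix()
f=lambda u,v,z: at_z("wrist",160+u/2.2-.3,60+v/2.2-.3,z,s)
t=lambda *a:(M.T@(f(*a)-s["tool_pos"])).round(4)
print(t(211,240,.13),t(211,388,.13)); print("disc",t(136,293,.106),t(286,293,.106),t(211,221,.106),t(211,364,.106))
a=f(33,309,.101);b=f(390,274,.101);d=a-b;print("marks yaw",np.arctan2(-d[1],-d[0]))
a=f(211,235,.13);b=f(211,388,.13);d=b-a;print(np.arctan2(d[1],d[0])-np.pi/2)
```

```text
[ 0.218   0.0005 -0.0256] [0.2181 0.0006 0.0195]
disc [ 0.242  -0.023  -0.0018] [ 0.2421  0.0245 -0.0017] [ 0.242   0.0007 -0.0251] [0.2421 0.0008 0.0228]
marks yaw -2.7980341397093915
0.2436239959032207
```

Request:
carry_out(targets="1 8 0.5 -1 0;1 14 0 -1 0;1 14 0 0 0;1 14 0 0 0;1 11 0 0 0;1 6 0 0 0;1 3 0 0 0;1 0 0 0 0;1 0 0 0 0")

```text
clock: 18.95
tool_pos: [0.6766, 0.1719, 0.2785]
eef_rot: [-0.556, 0.436, 0.557, 0.436]
contact_force: [-0.2, -0.2, 0.6]
opening: 0.998
```

Tips at about 0.1125, above the disc (0.106). Close.

Request:
carry_out(targets="1 2 0 0 0;0.1 0 0 0 0;0.1 0 0 0 0;0.1 0 0 0 0;0.1 0 0 0 0;0.1 0 0 0 0;0.1 0 0 0 0;0.1 0 0 0 0;0.1 0 0 0 0;0.1 0 0 0 0;0.1 0 0 0 0;0.1 0 0 0 0", force=20)

```text
clock: 19.95
tool_pos: [0.6765, 0.1716, 0.2762]
eef_rot: [-0.556, 0.437, 0.557, 0.436]
contact_force: [0.2, -0.3, 1.0]
opening: 0.19
```

Request:
carry_out(targets="0.1 0 0 0 0;0.1 0 0 0 0;0.1 0 0 0 0;0.1 0 0 0 0;0.1 0 0 0 0")

```text
clock: 20.37
tool_pos: [0.6759, 0.1716, 0.2762]
eef_rot: [-0.556, 0.437, 0.558, 0.435]
contact_force: [-5.7, -2.3, 4.0]
opening: 0.132
```

Request:
carry_out(targets="0.1 0 0.7 0 0;0.1 0 0 0 0.06;0.1 0 0 0 0.1;0.1 0 0 0 0.1;0.1 0 0 0 0.1")

```text
clock: 20.78
tool_pos: [0.6754, 0.1715, 0.2761]
eef_rot: [-0.468, 0.531, 0.469, 0.529]
contact_force: [-4.7, -1.7, 2.8]
opening: 0.131
```

```bash
python3 -c "
from h import *
s=r.get_state();M=R.from_quat(s['eef_rot']).as_matrix()
print(np.round(s['q'],3),np.arctan2(M[1,2],M[0,2]),s['tool_pos'],M.T@s['contact_force'],M.T@s['moment'])"
```

```text
[ 0.088  1.078 -0.9    1.4    0.887  1.096  2.055] 1.448003960553932 [0.67538443 0.17146416 0.27614783] [-2.79648828  4.44596352 -2.2378442 ] [-0.11482015  0.31243792  1.02773806]
```

Request:
carry_out(targets="0.1 0 0.5 0 0.1;0.1 0 0 0 0.1;0.1 0 0 0 0.1;0.1 0 0 0 0.1;0.1 0 0 0 0.1;0.1 0 0 0 0.1;0.1 0 0 0 0.1;0.1 0 0 0 0.1;0.1 0 0 0 0.1;0.1 0 0 0 0.06;0.1 0 0 0 0;0.1 0 0 0 0")

```text
clock: 21.78
tool_pos: [0.6746, 0.172, 0.2761]
eef_rot: [-0.173, 0.687, 0.174, 0.684]
contact_force: [-5.4, -0.8, 2.9]
opening: 0.136
```

```bash
python3 -c "
from h import *
s=r.get_state();M=R.from_quat(s['eef_rot']).as_matrix()
print(np.round(s['q'],3),np.arctan2(M[1,2],M[0,2]),s['tool_pos'],M.T@s['contact_force'],M.T@s['moment'])"
```

```text
[ 0.012  1.019 -0.703  1.407  0.719  0.985  1.207] 0.49498320745434754 [0.67463961 0.17198268 0.27612819] [-2.8323879   1.87482253 -5.12491632] [0.0834876  0.96403206 0.47352156]
```

Request:
carry_out(targets="0.1 0 0 -0.7 0.08;0.1 0 0 0 0.073;0.1 0 0 0 0;0.1 0 0 0 0;0.1 0 0 0 0")

```text
clock: 22.2
tool_pos: [0.6744, 0.1719, 0.2761]
eef_rot: [-0.12, 0.698, 0.121, 0.696]
contact_force: [-4.5, 1.7, 1.4]
opening: 0.129
```

```bash
python3 -c "
from h import *
s=r.get_state();M=R.from_quat(s['eef_rot']).as_matrix()
print(np.round(s['q'],3),np.arctan2(M[1,2],M[0,2]),s['tool_pos'],M.T@s['contact_force'],M.T@s['moment'])"; python3 snap.py w10 wrist;python3 snap.py t10 top;  python3 snap.py s10 scene
python3 -c "
from h import *
a=cv2.imread('pics/s10.png');crop(a,150,90,270,220,4.5,'pics/s10c.png')"
```

```text
[-1.000e-03  1.009e+00 -6.690e-01  1.409e+00  6.880e-01  9.660e-01
  1.074e+00] 0.3424688517617609 [0.67441468 0.17187163 0.27613806] [-1.42698884  3.06856868 -3.67204538] [0.09384201 0.7125644  0.63681668]
22.2 [0.6744 0.1719 0.2761] yaw 0.3424688517617609 F [-4.48  1.66  1.44] op 0.1289179485024132
22.25 [0.6744 0.1719 0.2762] yaw 0.3419451902787641 F [-4.46  0.94  1.32] op 0.13392377884569043
22.3 [0.6744 0.1718 0.2762] yaw 0.34144407629685486 F [-4.6   1.64  0.59] op 0.13416139470998747
```

View pics/w10.png

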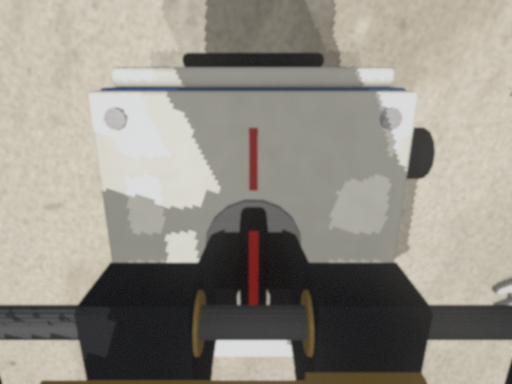

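View pics/s10c.png

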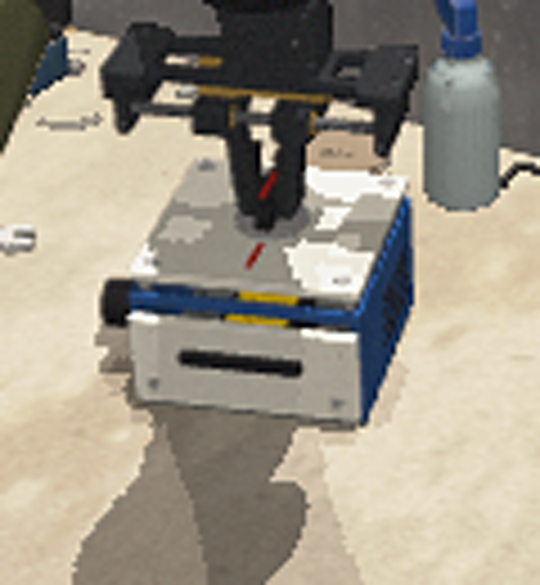

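```bash
cat > red.py <<'E'
from h import *
import pickle,sys
k=sys.argv[1];zc=float(sys.argv[2])
im=cv2.imread(f"pics/{k}.png").astype(int);s=pickle.load(open(f"pics/{k}.s","rb"))
m=(im[...,2]>90)&(im[...,2]>2*im[...,1])&(im[...,2]>2*im[...,0])
for n,a,b,z in[("mark",100,195,zc),("slot",225,310,zc+.029)]:
  v,u=np.nonzero(m[a:b,230:275]);v+=a;u+=230
  rows=np.unique(v)[2:-2]
  P=np.array([at_z("wrist",u[v==q].mean(),q,z,s)[:2] for q in rows])
  d=np.linalg.svd(P-P.mean(0))[2][0];print(n,len(rows),rows[0],rows[-1],P.mean(0).round(4),"yaw",np.arctan(d[1]/d[0]))
E
python3 red.py w10 .101
```

```text
mark 56 131 186 [0.6352 0.1584] yaw 0.3433867226429818
slot 70 233 302 [0.6737 0.1721] yaw 0.3356224346570891
```

Request:
carry_out(targets="0.1 2 0 0 0;0.1 2 0 0 0;0.1 2 0 0 0;0.1 0 0 0 0", force=30)

```text
clock: 22.68
tool_pos: [0.6744, 0.1719, 0.271]
eef_rot: [-0.119, 0.698, 0.12, 0.696]
contact_force: [-7.1, 1.9, 8.9]
opening: 0.138
```

Request:
carry_out(targets="0.1 2 0 0 0;0.1 2 0 0 0;0.1 0 0 0 0")

```text
clock: 22.93
tool_pos: [0.6744, 0.172, 0.2681]
eef_rot: [-0.119, 0.698, 0.12, 0.696]
contact_force: [-7.2, 0.5, 10.9]
opening: 0.131
```

Request:
carry_out(targets="0.1 1 0 0 0;0.1 1 0 0 0;0.1 0 0 0 0")

```text
clock: 23.18
tool_pos: [0.6743, 0.1721, 0.2679]
eef_rot: [-0.119, 0.698, 0.12, 0.696]
contact_force: [-11.8, -2.1, 20.9]
opening: 0.134
```

Request:
carry_out(targets="0.1 1 0 0 0;0.1 1 0 0 0;0.1 0 0 0 0")

```text
clock: 23.43
tool_pos: [0.6743, 0.1721, 0.2678]
eef_rot: [-0.119, 0.697, 0.12, 0.696]
contact_force: [-14.1, -3.4, 31.9]
opening: 0.135
```

Request:
carry_out(targets="0.1 -0.7 0 -1 0;0.1 0 0 0 0;0.1 0 0 0 0")

```text
clock: 23.68
tool_pos: [0.6739, 0.1719, 0.2679]
eef_rot: [-0.119, 0.697, 0.12, 0.697]
contact_force: [-11.0, -1.8, 26.1]
opening: 0.133
```

```bash
python3 snap.py w11 wrist; python3 snap.py s11 scene; python3 snap.py t11 top; python3 red.py w11 .093
python3 -c "
from h import *
a=cv2.imread('pics/s11.png');crop(a,150,90,270,220,4.5,'pics/s11c.png')"
```

```text
23.6833 [0.6739 0.1719 0.2679] yaw 0.34002998376176247 F [-10.99  -1.83  26.12] op 0.13318760756664327
23.7333 [0.6739 0.1719 0.2679] yaw 0.339990245052644 F [-11.3   -2.41  25.53] op 0.13481105140899433
23.7833 [0.6739 0.1719 0.2679] yaw 0.3400066631385291 F [-10.03  -1.96  25.26] op 0.13271570269645255
mark 56 131 186 [0.6353 0.1583] yaw 0.3449901482328861
slot 70 233 302 [0.6736 0.1721] yaw 0.33557402362712985
```

View pics/w11.png

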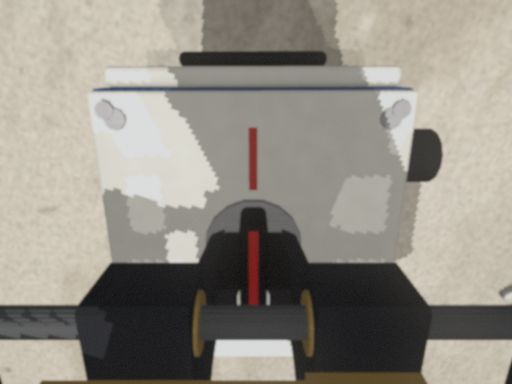

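View pics/s11c.png

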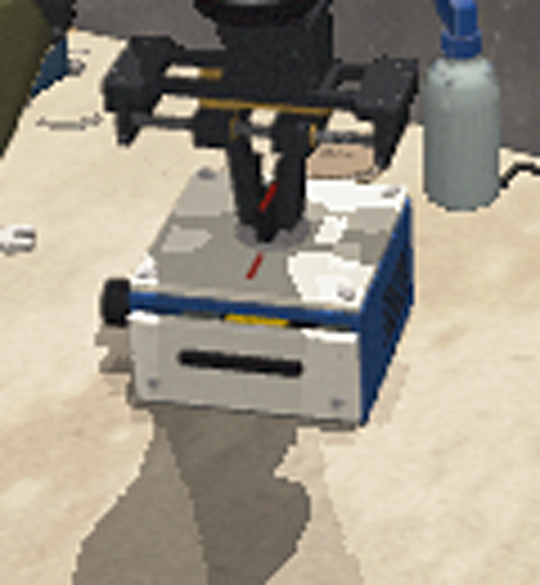

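View pics/t11.png

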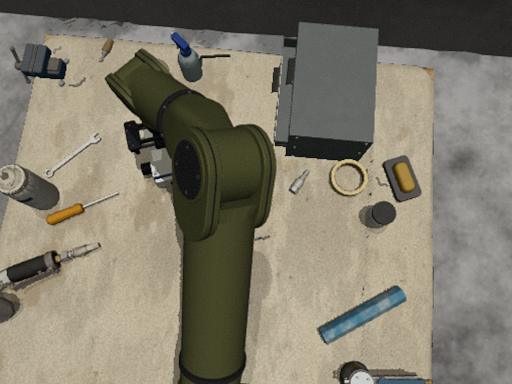

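```bash
python3 -c "
from plant import r
s=r.get_state();print(s['clock'],s['contact_force'],s['tool_pos']);print(r.finish_job())"
```

```text
23.8333 [-11.79034337  -2.47631783  25.24257695] [0.67391262 0.17191744 0.26788313]
the job is handed in; nothing more can be done
None
```

The job is done and was handed in at 23.8 s, with the arm still gripping the fastener and holding the cover pressed.

- **Filter and tray:** I set the filter insert down pleated side up near the middle of the tray floor, with about 10 N on touching down. I pushed the tray until it stopped at about 9 N. The front plate then measured 11 mm ahead of the cover edge, as expected when shut.
- **Fastener:** I turned it about 1.47 rad clockwise before pressing the cover. In the last wrist picture the slot line is within about 0.01 rad (0.5°) of the marks, and the unpressed picture showed the same.
- **Cover:** I then pressed it down about 8.3 mm to a hard stop. At hand-in it was held at about 25 N downward, with about 12 N of sideways force left over. The gap to the frame is closed in the last scene picture.
- **Other objects:** In the last overhead picture the tape roll, washer jar and coupler appear where they started. I compared them by eye and did not measure them.

None of these checks failed. The camera measurements of the unit's position differed by about 2 mm, which is within the stated calibration.

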